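Clear the bench charger and put the yellow battery pack on charge

ROBOT

A 7-joint arm with a two-finger parallel gripper is mounted at the origin on the work surface. World frame = base frame: x ahead of the robot, y to its left, z up, the work surface at z = 0. Lengths are in m, angles in rad, forces in N, time in s.
With the tool pointing down it reaches from about 0.425 to 0.925 m from the base axis. Payload 6.8 kg.
Tool frame: the origin (TCP) lies midway between the tips of the shut fingers; the grasp point (between the pads) lies r.grip_point_offset behind it (r.grip_point_offset is the distance from the TCP to the grasp point, in m); z points along the fingers, y is the direction in which the jaws open and shut (so a half turn about z gives the same grasp; the last joint's range is limited). The gripper opens to 85 mm and grips with 20 to 120 N. Pads are 22 mm wide; open, the fingers measure 114 mm over their backs; the gripper's body (76 mm by 85 mm) begins 54 mm behind the grasp point. The pads swing forward as they close: fully open they stand 13 mm farther back than shut.
Start: joints at [1.211, 0.477, 0.022, 1.555, -0.011, 1.109, -0.083], TCP at [0.168, -0.654, 0.231] pointing down, gripper open.
Joint ranges: [-2.96, 2.96], [-0.34, 2.1], [-1.41, 1.46], [0.24, 2.44], [-1.37, 4.51], [0.17, 1.92], [-2.96, 2.96]. Speed limits (rad/s): [2.39, 2.39, 3.14, 3.14, 3.14, 3.14, 3.14].

INTERFACE

Orientations are given as a rotation vector (axis times angle).
In Python, from bench import r gives the robot as it stands. The module is installed in compiled form; this text tells all that it offers.
- The arm moves only by the tool play_rows, never from a script. Its argument "deltas" is a list of rows, each a list of 3 entries, a list of its own where there are three numbers: the finger opening in mm, from 0 to 85.4, then the shift along the tool's x, y, z in mm, then the turn, a rotation vector about the tool's x, y, z in rad. A call has 1 to 8 rows; each row is the pose to reach, as a shift and turn from the pose measured when the call began, along the tool's axes at that moment; what a row does not reach only later rows make up. A row lasts 1/8 s, in which the tool goes at most 62.5 mm and 10.7 degrees, less where a joint would pass 70% of its speed; a pose out of reach is approached as far as the arm can. A call with a gripper value outside its range is refused whole. The fingers move at their own pace and stop on an object; "squeeze" is the grip in N (left out, the last holds). Time passes only in rows, so rows that repeat a pose let the fingers close. It gives the time, the measured TCP pose, the force and the opening at its end, in the units of the state.
- r.get_obs(): the state, without advancing time (a new reading comes with each control period).
- r.grab_frame(name): name is "scene" or "side" or "wrist"; returns (picture, depth): 400x640x3 uint8, red, green, blue; 400x640 float32, m along the optical axis (not along the pixel's ray), 0 where there is no reading.
- r.camera_model(name): a dict with "mtx" (3x3 intrinsics, pixels), "D" ([k1, k2, p1, p2, k3] as OpenCV has them; the pictures are not rectified), "rvec" (rotation vector, rad) and "tvec" (3), from world to camera coordinates, as OpenCV has them; the wrist camera has in their place "T_tool_cam" (4x4, takes a point from camera to tool coordinates, whose origin is the TCP and whose axes are the flange's). Camera axes: x right, y down, z forward; pixel columns grow to the right and rows downward; lengths in m; the calibration is good to about 2 mm. A picture is of the moment at which its call begins: read the wrist's pose just before it. camera_model takes no time and is no camera call.
- r.hand_in(): hands the job in, once; it reports no verdict.
The state is a dict: "clock": time; "joints": joint angles; "qvel": joint speeds; "tau": joint torques, N m; "tcp_pos": TCP position; "orientation": TCP orientation; "contact_force": force on the tool from outside, world axes, zero at the start; "moment": the same for the moment, N m; "grip_width": finger opening in m.
Only numpy, scipy, OpenCV 4.12 (cv2) and the standard library are available. Lean on these libraries where they do the work, as an engineer would, in place of code of your own. Each camera call takes 0.05 s, during which the arm holds its last target. There are 200 camera calls.

TASK

A tape measure has been left on the charging pad of the bench charger: stand it upright in the grey tray, out of the way. Then set the battery pack with the yellow band down flat on the pad between its low rails, shoe up as it lies now, turn the selector to the yellow dot and, last of all, press the green start button fully down and let it go. Set things down rather than dropping them, and leave the blue pack and the other things on the bench where they are.

Things in the scene. Friction and masses are not known exactly. Their poses are not given: they have to be found in the camera images.
- charger: Grey bench charger, fixed to the bench at a varying place and yaw (within 0.2 rad of square). Box 190 (x) x 240 (y) x 50 mm high; its deck is 50 mm above the bench. Origin: centre of its underside; x points away from the robot at yaw 0, z up. On the deck: charging pad on the left (+y), selector at (35, -55) mm and start button at (-62, -55) mm.
- pad (a point): Middle of the black charging pad, on the deck (50 mm above the bench); axes as the charger's. The pad is 130 (x) x 66 (y) mm; black rails 8 mm high and 6 mm wide stand along both long sides (inner faces 33 mm from the middle) and a like stop across the far end (+x, inner face 65 mm from the middle); the near end is open.
- tape: Yellow and black pocket tape measure, the thing to clear, standing upright on the pad at a varying place and yaw. 68 (x) x 36 (y) x 62 (z) mm, about 0.3 kg (varies); origin: centre of its underside. Gripped across y (36 mm).
- tray: Grey open tray, fixed to the bench, yaw varies. Outside 160 (x) x 140 (y) x 35 mm high, walls and floor about 4 to 5 mm. Empty. Origin: centre of its underside.
- pack_yellow: Black battery pack with a yellow band, the one to charge, lying flat on the bench; it and the blue pack may change places. Block 100 (x) x 56 (y) x 42 mm high, on it a grey shoe 80 x 36 mm up to 58 mm height. About 0.5 kg (varies). Origin: centre of its underside. Gripped across y (56 mm). On the pad its x axis lies along the pad's x, either way round.
- pack_blue: Same pack with a blue band, bystander.
- selector (a joint): Angle of the selector (rad), growing clockwise seen from above. Four coloured dots (16 mm across) on the deck, 46 mm from its axis, mark its positions: 0 white, 0.6 green, 1.2 yellow, 1.8 red (stops just past the first and last). At 0 its white pointer line points along the charger's -x; at growing values it swings towards +y. It starts anywhere from white to green, turns against a steady friction of about 0.04 N m without springing, and stays where it is left.
- selector_grip (a point): On the selector's axis, 84 mm above the bench, where to grip it. It turns with the selector. Grip: an upright bar 50 mm long (along this point's x) and 14 mm thick (y), from 64 mm to 94 mm above the bench, on a disc of radius 27 mm (a fixed one of radius 34 mm under it).
- start (a joint): Travel of the start button (m): 0 up, 0.006 fully down, springs back; counts as pressed from 0.004. Fully down takes 5 N.
- start_top (a point): Centre of the top of the round green start button (28 mm across) in its small black housing; pressed straight down.
- screwdriver: Screwdriver lying at the back, bystander.
- wrench: Steel wrench 160 mm lying in front of the charger, bystander.
- glue: White glue bottle 120 mm high with orange cap, bystander; origin under its centre.
- mug: Blue mug 95 mm high, bystander; origin under its centre.
- screwbox: Closed cardboard box 70 x 50 x 35 mm, bystander.
Not all that is in view belongs to the job. Leave any pink look-alike of the pack_yellow alone.

How it is judged:
By the outcome, as a careful person would: the job done as asked, in the order asked, and still so for the second after the job is handed in, with the robot touching nothing.
It also fails if it takes over 72 s, if anything falls off the work surface, if the arm or the gripper's body presses on something with over 40 N, if the wrist force passes 120 N, or if a joint passes its speed limit or range.

## Working session

There is one attempt and no reset: what is moved stays moved. The work goes in short steps, Python scripts to look and compute and a tool call to move; the robot and the scene stay as the last step left them, time stands still between calls to the robot, and variables do not carry over. Pictures are saved under pics/ and viewed, about 8 in all and at most 12, crops included, and the job is handed in when it is done.

Besides the shell and the picture viewer there is one more tool, called after "Emit:" as name([rows], argument=value, ...), one row to a line, values as JSON. play_rows: Moves the arm, as the interface text tells. Its arguments: {"type":"object","properties":{"deltas":{"type":"array"},"squeeze":{"type":"number"}},"required":["deltas"]}

```bash
mkdir -p pics; ls; python3 - <<'E'
from bench import r
import cv2,numpy as np
print(r.get_obs(), r.grip_point_offset)
for n in ["scene","side"]:
    p,d=r.grab_frame(n); cv2.imwrite(f"pics/{n}0.png",p[:,:,::-1]); np.save(f"{n}0.npy",d); m=r.camera_model(n); print(n,m)
print(r.camera_model("wrist"))
E
```

```text
pics
{'clock': 0.0, 'joints': array([ 1.21085991,  0.47780222,  0.02232384,  1.55647721, -0.01151096,
        1.10929178, -0.08312716]), 'qvel': array([-8.40107209e-05,  1.68638567e-04, -2.36418022e-04, -1.38826201e-03,
        1.83184514e-03, -9.87266219e-05, -1.21653920e-03]), 'tau': array([ 5.57537132e-04, -5.96438920e+01,  1.60790998e+00, -2.81190044e+01,
        1.24860794e-02,  9.21176921e-03, -4.13003050e-06]), 'tcp_pos': array([ 0.16804473, -0.65312302,  0.23031311]), 'orientation': array([-3.11491662e+00, -3.94316281e-01,  5.52651512e-04]), 'contact_force': array([-0.60439755,  0.03695901, -0.56588414]), 'moment': array([0.03717835, 0.01289277, 0.0236467 ]), 'grip_width': 0.08567465219942935} 0.0187
scene {'mtx': array([[464.42893158,   0.        , 318.92345055],
       [  0.        , 464.42893158, 204.22976162],
       [  0.        ,   0.        ,   1.        ]]), 'D': array([-0.11439456,  0.        ,  0.        ,  0.        ,  0.        ]), 'rvec': array([ 1.73925114,  1.7979144 , -0.75630199]), 'tvec': array([ 0.09487123, -0.32453374,  1.54939422])}
side {'mtx': array([[4
[... 221 characters left out ...]
rvec': array([ 0.30941327, -2.78872153,  1.25582031]), 'tvec': array([0.4855277 , 0.18796357, 0.9111471 ])}
{'mtx': array([[350.79082764,   0.        , 321.29244747],
       [  0.        , 350.79082764, 197.62786613],
       [  0.        ,   0.        ,   1.        ]]), 'D': array([0.01022112, 0.        , 0.        , 0.        , 0.        ]), 'T_tool_cam': array([[ 4.82280918e-04, -9.63294385e-01, -2.68446819e-01,
         6.79184258e-02],
       [ 9.99999862e-01,  4.08649324e-04,  3.30163168e-04,
         2.73646808e-04],
       [-2.08343715e-04, -2.68446941e-01,  9.63294449e-01,
        -1.43672525e-01],
       [ 0.00000000e+00,  0.00000000e+00,  0.00000000e+00,
         1.00000000e+00]])}
```

View pics/scene0.png

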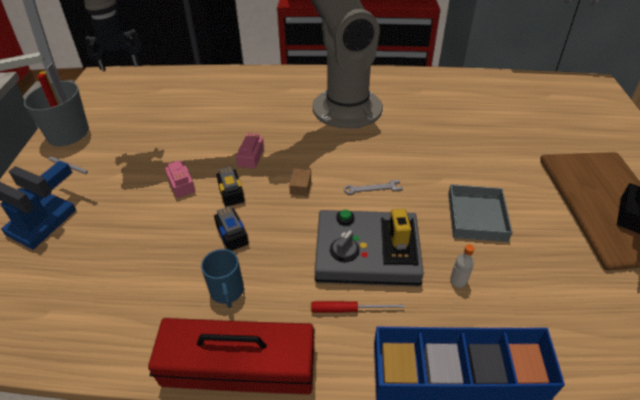

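View pics/side0.png

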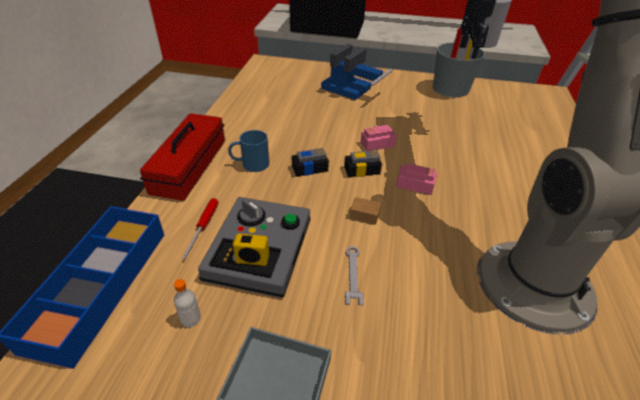

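The scene picture shows the charger at (368,247) with the tape on it at (401,230), and the tray at (480,213). The yellow-band pack is at (229,185), the blue-band pack at (231,227), and pink look-alikes at (180,178) and (250,150). Next I measure these from depth.

```bash
cat > h.py <<'E'
import cv2,numpy as np
from bench import r
from scipy.spatial.transform import Rotation as R
def tool(o):
    T=np.eye(4);T[:3,:3]=R.from_rotvec(o['orientation']).as_matrix();T[:3,3]=o['tcp_pos'];return T
def cam2world(n,o=None):
    m=r.camera_model(n)
    if n=='wrist': return m,tool(o)@m['T_tool_cam']
    T=np.eye(4);T[:3,:3]=R.from_rotvec(m['rvec']).as_matrix();T[:3,3]=m['tvec'];return m,np.linalg.inv(T)
def rays(n,px,o=None):
    m,T=cam2world(n,o)
    u=cv2.undistortPoints(np.float64(px).reshape(-1,1,2),m['mtx'],m['D']).reshape(-1,2)
    return T[:3,3],np.c_[u,np.ones(len(u))]@T[:3,:3].T
def onplane(n,px,z,o=None):
    c,d=rays(n,px,o);return (c+d*((z-c[2])/d[:,2])[:,None])[:,:2]
def cloud(n,d,o=None):
    h,w=d.shape;v,u=np.mgrid[:h,:w]
    c,k=rays(n,np.dstack([u,v]).reshape(-1,2),o)
    P=(c+k*d.reshape(-1,1)).reshape(h,w,3);P[d==0]=np.nan;return P
def rect(xy):
    (c,s,a)=cv2.minAreaRect(np.float32(xy*1000));return np.round(c,1),np.round(s,1),round(a,1)
E
python3 - <<'E'
from h import *
for n in ['scene','side']:
    p=cv2.imread(f'pics/{n}0.png');P=cloud(n,np.load(f'{n}0.npy'));H=cv2.cvtColor(p,cv2.COLOR_BGR2HSV)
    z=P[...,2];hh,ss,vv=cv2.split(H)
    x,y=P[...,0],P[...,1]
    print(n,'table z',np.nanmedian(z[(x>.3)&(x<.9)&(abs(y)<.6)]))
    def comp(mask,nm,minA=25):
        k,l,st,ce=cv2.connectedComponentsWithStats(mask.astype(np.uint8))
        for i in range(1,k):
            if st[i,4]>=minA:
                q=P[l==i];q=q[np.isfinite(q[:,2])]
                if len(q) and .2<q[:,0].mean()<1.1 and abs(q[:,1].mean())<.8: print(nm,ce[i].round(),st[i,4],'mean',q.mean(0).round(3),'z',np.percentile(q[:,2],[2,98]).round(3),rect(q[:,:2]))
    comp((z>.046)&(z<.054)&(ss<90),'deck',300)
    comp((hh>20)&(hh<35)&(ss>140)&(vv>100)&(z>.02),'yellow')
    comp((hh>20)&(hh<35)&(ss>140)&(vv>100)&(z>.06),'yellowtop')
    comp((hh>100)&(hh<125)&(ss>140)&(z>.02)&(z<.065),'blue')
    comp((hh>45)&(hh<80)&(ss>120),'green',10)
    comp((z>.055)&(z<.2)&(x<.75),'shoe/high',25)
    comp((z>.028)&(z<.2),'obj',25)
p=cv2.imread('pics/scene0.png');cv2.imwrite('pics/c1.png',cv2.resize(p[125:290,155:520],None,fx=2.19,fy=2.19,interpolation=3))
E
```

```text
scene table z 0.0004467238291110398
deck [364. 245.] 4195 mean [0.637 0.034 0.049] z [0.046 0.053] (array([623.7,  43.1]), array([237.8, 191.2]), 89.1)
yellow [229. 180.] 57 mean [ 0.434 -0.314  0.058] z [0.055 0.061] (array([ 433.7, -314.2]), array([34. , 19.7]), 22.2)
yellow [221. 187.] 26 mean [ 0.444 -0.335  0.042] z [0.041 0.045] (array([ 443.1, -335.8]), array([28.8,  8.9]), 20.2)
yellow [400. 220.] 281 mean [0.616 0.112 0.11 ] z [0.106 0.114] (array([613.3, 112.6]), array([68. , 34.9]), 5.7)
yellow [363. 245.] 27 mean [0.64  0.031 0.05 ] z [0.048 0.053] (array([639.9,  31.5]), array([15.3, 12.2]), 47.6)
yellowtop [400. 220.] 281 mean [0.616 0.112 0.11 ] z [0.106 0.114] (array([613.3, 112.6]), array([68. , 34.9]), 5.7)
blue [230. 222.] 68 mean [ 0.584 -0.284  0.058] z [0.056 0.061] (array([ 584.5, -284.1]), array([30.5, 18.4]), 30.4)
blue [222. 231.] 52 mean [ 0.597 -0.305  0.041] z [0.035 0.044] (array([ 595.5, -305.2]), array([39.5, 10.8]), 30.4)
blue [475. 347.] 3310 mean [0.889 0.244 0.045] z [0.021 0.064] (array([916.2, 221.9]), array([111.3, 332.5]), 0.0)
blue [462. 390.]
[... 6769 characters left out ...]
.6]), 19.5)
obj [418. 175.] 673 mean [ 0.268 -0.272  0.048] z [0.029 0.061] (array([ 267.5, -282.7]), array([58.9, 98.9]), 82.6)
obj [257. 244.] 7071 mean [0.612 0.073 0.058] z [0.033 0.113] (array([619.7,  45.7]), array([242. , 191.7]), 88.8)
obj [366. 206.] 415 mean [ 0.391 -0.126  0.035] z [0.029 0.038] (array([ 391. , -128.8]), array([51.6, 69.9]), 86.1)
obj [ 82. 285.] 10574 mean [0.92  0.243 0.048] z [0.03 0.07] (array([918.3, 220. ]), array([342.8, 125.1]), 89.9)
obj [185. 301.] 737 mean [0.691 0.26  0.075] z [0.03  0.121] (array([694.6, 255.1]), array([40.8, 34.5]), 45.5)
obj [275. 356.] 664 mean [0.503 0.305 0.033] z [0.028 0.037] (array([492.8, 334.5]), array([140.8, 160.9]), 85.3)
```

View pics/c1.png

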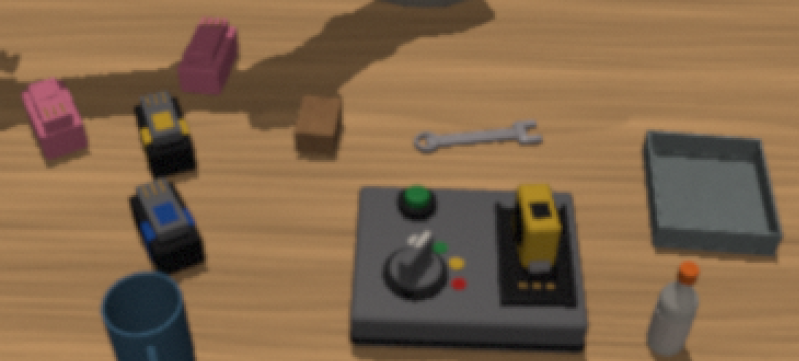

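Crop: the yellow-band pack is at crop (163,133), picture (229,185). It is black with a yellow band, so it fits. The ones at (180,178) and (250,150) are pink, and the blue-band one is at (231,227). Charger centre is at about (622,45) mm with yaw −1°, and the tape at (611,114) mm with yaw 5.6°. Next I move above the tape.

```bash
cat >> h.py <<'E'
def go(*wps):
    """each wp: x,y,z mm, heading deg (tool x in world) -> delta from now in tool axes"""
    o=r.get_obs();T=tool(o)
    print('t%.2f'%o['clock'],'tcp',(o['tcp_pos']*1e3).round(1),'th',round(np.degrees(np.arctan2(T[1,0],T[0,0])),1),'tilt',T[:3,2].round(3),'w',round(o['grip_width']*1e3,1),'F',o['contact_force'].round(1),'q',o['joints'].round(2))
    for x,y,z,th in wps:
        G=R.from_euler('z',th,degrees=True)*R.from_euler('x',180,degrees=True)
        d=T[:3,:3].T@(np.array([x,y,z])/1e3-T[:3,3])
        w=R.from_matrix(T[:3,:3].T@G.as_matrix()).as_rotvec()
        print((x,y,z,th),'->',(d*1e3).round(1).tolist(),w.round(3).tolist())
E
python3 -c "
from h import *
go((611.5,114,200,5.6),(611.5,114,66,5.6))"
```

```text
t0.10 tcp [ 168.  -653.2  230.5] th 14.4 tilt [-0.     0.002 -1.   ] w 85.2 F [-0.5  0.  -0.1] q [ 1.21  0.48  0.02  1.56 -0.01  1.11 -0.08]
(611.5, 114, 200, 5.6) -> [620.6, -632.5, 31.4] [-0.002, 0.0, 0.154]
(611.5, 114, 66, 5.6) -> [620.6, -632.3, 165.4] [-0.002, 0.0, 0.154]
```

Emit:
play_rows([
  [85,[621,-632,31],[0,0,0.154]],
  [85,[621,-632,31],[0,0,0.154]],
  [85,[621,-632,31],[0,0,0.154]],
  [85,[621,-632,31],[0,0,0.154]],
  [85,[621,-632,31],[0,0,0.154]],
  [85,[621,-632,31],[0,0,0.154]],
  [85,[621,-632,31],[0,0,0.154]],
  [85,[621,-632,31],[0,0,0.154]],
], squeeze=40)

```text
clock: 1.1
tcp_pos: [0.4189, -0.2193, 0.2138]
orientation: [-3.136, -0.153, 0.001]
contact_force: [1.1, -0.5, -0.1]
grip_width: 0.085
```

```bash
python3 -c "
from h import *
go((611.5,114,200,5.6),(611.5,114,66,5.6))"
```

```text
t1.10 tcp [ 418.9 -219.3  213.8] th 5.6 tilt [-0.     0.001 -1.   ] w 85.0 F [ 1.1 -0.5 -0.1] q [ 0.54  0.18 -0.21  2.03  0.04  0.94 -1.17]
(611.5, 114, 200, 5.6) -> [224.2, -313.0, 14.2] [-0.001, 0.0, -0.0]
(611.5, 114, 66, 5.6) -> [224.2, -312.8, 148.2] [-0.001, 0.0, -0.0]
```

Emit:
play_rows([
  [85,[224,-313,14],[0,0,0]],
  [85,[224,-313,14],[0,0,0]],
  [85,[224,-313,14],[0,0,0]],
  [85,[224,-313,14],[0,0,0]],
  [85,[224,-313,14],[0,0,0]],
  [85,[224,-313,14],[0,0,0]],
  [85,[224,-313,14],[0,0,0]],
  [85,[224,-313,14],[0,0,0]],
])

```text
clock: 2.1
tcp_pos: [0.6109, 0.1144, 0.1994]
orientation: [-3.137, -0.155, 0.003]
contact_force: [0.3, -1.5, 0.1]
grip_width: 0.085
```

```bash
python3 - <<'E'
from h import *
go((611.5,114,66,5.6))
o=r.get_obs();p,d=r.grab_frame('wrist');p=p[:,:,::-1].copy();cv2.imwrite('pics/w1.png',p)
P=cloud('wrist',d,o);hh,ss,vv=cv2.split(cv2.cvtColor(p,cv2.COLOR_BGR2HSV))
m=(P[...,2]>.1)&(P[...,2]<.125);q=P[m]
print(len(q),rect(q[:,:2]),np.median(q[:,2]))
for nm,z0,z1 in [('deck',.046,.054),('rails',.055,.061)]:
    q=P[(P[...,2]>z0)&(P[...,2]<z1)&(ss<120)];print(nm,len(q),rect(q[:,:2]))
E
```

```text
t2.10 tcp [610.9 114.4 199.4] th 5.7 tilt [-0.002  0.001 -1.   ] w 85.0 F [ 0.3 -1.5  0.1] q [-0.01  0.45 -0.37  1.7   0.18  1.03 -1.91]
(611.5, 114, 66, 5.6) -> [0.8, 0.6, 133.4] [-0.001, 0.002, 0.001]
6245 (array([656.2, 164.8]), array([204.8,  66.7]), 49.5) 0.1130852553721593
deck 42281 (array([622.9,  88.1]), array([327. , 188.2]), 89.1)
rails 5002 (array([628.3, 108.1]), array([298.5, 148.2]), 83.6)
```

View pics/w1.png

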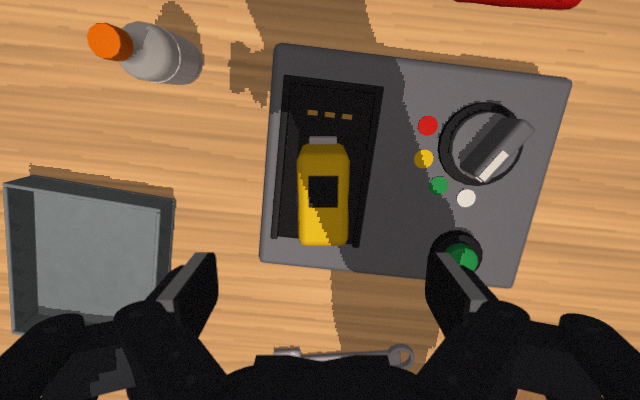

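Wrist view: the tape is at (323,195) between the jaws, the selector's pointer at (490,165) lies between green and white, the dots are at (427,125), (424,158), (439,185) and (466,198), and the button is at (460,255). I refine the tape and charger pose from this picture.

```bash
python3 - <<'E'
from h import *
from scipy.optimize import least_squares
o=r.get_obs();p,d=r.grab_frame('wrist');p=p[:,:,::-1].copy();P=cloud('wrist',d,o)
hh,ss,vv=cv2.split(cv2.cvtColor(p,cv2.COLOR_BGR2HSV));z=P[...,2]
m=(z>.105)&(z<.12);v,u=np.where(m&(np.indices(m.shape)[1]>285)&(np.indices(m.shape)[1]<365)&(np.indices(m.shape)[0]<255))
print('tape',rect(P[v,u][:,:2]))
D=[]
for nm,(cx,cy) in dict(white=(466,198),green=(439,185),yellow=(424,158),red=(427,125)).items():
    s=np.zeros(m.shape,np.uint8);cv2.circle(s,(cx,cy),16,1,-1)
    q=s.astype(bool)&((vv>130)&(ss<60) if nm=='white' else (ss>110)&(vv>60))
    k,l,st,ce=cv2.connectedComponentsWithStats(q.astype(np.uint8));i=1+st[1:,4].argmax()
    D.append(onplane('wrist',ce[i],.05,o)[0]);print(nm,st[i,4],ce[i].round(1),(D[-1]*1e3).round(1))
D=np.array(D)*1e3;a=np.array([0,.6,1.2,1.8]);L=np.c_[35-46*np.cos(a),-55+46*np.sin(a)]
f=lambda t:(np.c_[t[0]+L[:,0]*np.cos(t[2])-L[:,1]*np.sin(t[2]),t[1]+L[:,0]*np.sin(t[2])+L[:,1]*np.cos(t[2])]-D).ravel()
s=least_squares(f,[622,45,0]);print('charger from dots',s.x,s.fun.round(1))
q=P[(z>.046)&(z<.054)&(ss<70)&(P[...,1]<.2)&(P[...,0]>.5)];k=(q[:,1]<.168)
print('deck',rect(q[k][:,:2]))
q=P[(z>.07)&(P[...,0]>.6)&(P[...,1]<.04)&(z<.1)];q=q[q[:,2]>.088];print('bar',rect(q[:,:2]),q.mean(0))
E
```

```text
tape (array([612.4, 113.1]), array([66.5, 37.1]), 5.4)
white 283 [463.9 197.2] [609.2 -11.9]
green 267 [435.7 184.5] [618.   14.4]
yellow 302 [420.9 157.7] [639.6  31.1]
red 326 [424.8 124.6] [666.9  32.6]
charger from dots [ 6.21381595e+02  4.33046682e+01 -1.48849117e-02] [ 0.3  0.4 -0.  -0.1 -0.1 -0.2 -0.2 -0.2]
deck (array([622.3,  44.6]), array([237.9, 188.1]), 89.1)
bar (array([655.8, -10.8]), array([15.1, 50.6]), 58.0) [ 0.65679534 -0.00980068  0.09428988]
```

Emit:
play_rows([
  [85,[1,0,60],[0,0,0]],
  [85,[1,0,100],[0,0,0]],
  [85,[1,0,125],[0,0,0]],
  [85,[1,0,133],[0,0,0]],
  [85,[1,0,133],[0,0,0]],
])

```text
clock: 2.82
tcp_pos: [0.6116, 0.1106, 0.0672]
orientation: [3.137, 0.148, -0.002]
contact_force: [0.2, -0.8, -0.3]
grip_width: 0.0847
```

Emit:
play_rows([
  [30,[0,-2.5,0],[0,0,0]],
  [30,[0,-2.5,0],[0,0,0]],
  [30,[0,-2.5,0],[0,0,0]],
  [30,[0,-2.5,0],[0,0,0]],
  [30,[0,-2.5,0],[0,0,0]],
  [30,[0,-2.5,0],[0,0,0]],
], squeeze=40)

```text
clock: 3.58
tcp_pos: [0.612, 0.1134, 0.0682]
orientation: [3.138, 0.148, -0.0]
contact_force: [-2.2, 0.8, 6.7]
grip_width: 0.0358
```

```bash
python3 -c "
from h import *
go((611.5,114,180,5.6),(495,333,180,-4),(495,333,30,-4))"
```

```text
t3.58 tcp [612.  113.4  68.2] th 5.4 tilt [-0. -0. -1.] w 35.8 F [-2.2  0.8  6.7] q [-0.04  0.6  -0.33  1.79  0.26  0.79 -1.98]
(611.5, 114, 180, 5.6) -> [-0.4, -0.6, -111.8] [0.0, 0.0, -0.004]
(495, 333, 180, -4) -> [-95.8, -229.6, -111.9] [0.0, 0.0, 0.164]
(495, 333, 30, -4) -> [-95.8, -229.6, 38.1] [0.0, 0.0, 0.164]
```

Emit:
play_rows([
  [30,[0,0,-40],[0,0,0]],
  [30,[0,0,-85],[0,0,0]],
  [30,[-20,-50,-112],[0,0,0.04]],
  [30,[-45,-105,-112],[0,0,0.08]],
  [30,[-70,-165,-112],[0,0,0.12]],
  [30,[-96,-230,-112],[0,0,0.164]],
  [30,[-96,-230,-112],[0,0,0.164]],
  [30,[-96,-230,-112],[0,0,0.164]],
])

```text
clock: 4.58
tcp_pos: [0.494, 0.3336, 0.1795]
orientation: [3.138, -0.106, -0.001]
contact_force: [0.2, -0.5, -3.1]
grip_width: 0.0358
```

```bash
python3 - <<'E'
from h import *
go((495,333,30,-4),(495,333,22,-4))
o=r.get_obs();p,d=r.grab_frame('wrist');p=p[:,:,::-1].copy();cv2.imwrite('pics/w2.png',p)
P=cloud('wrist',d,o);z=P[...,2]
q=P[(z>.029)&(z<.038)&(P[...,1]>.2)&(P[...,0]>.38)&(P[...,0]<.62)];print('tray',rect(q[:,:2]))
u,v=np.meshgrid(range(640),range(400))
q=P[(u>280)&(u<370)&(v>90)&(v<250)&(z>.1)];print('tape z',np.percentile(q[:,2],[2,50,98]),len(q))
E
```

```text
t4.58 tcp [494.  333.6 179.5] th -3.9 tilt [-0.001 -0.001 -1.   ] w 35.8 F [ 0.2 -0.5 -3.1] q [-0.4   0.43 -0.39  1.78  0.2   0.97 -2.51]
(495, 333, 30, -4) -> [1.2, 0.4, 149.5] [0.001, 0.001, 0.002]
(495, 333, 22, -4) -> [1.2, 0.3, 157.5] [0.001, 0.001, 0.002]
tray (array([498.1, 334. ]), array([140.2, 151.3]), 85.4)
tape z [0.17065199 0.21642522 0.22502737] 6608
```

View pics/w2.png

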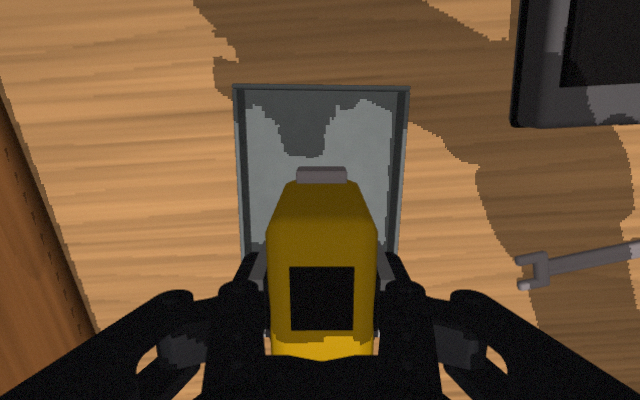

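The tape is held upright at (322,265), centred over the tray. Next I lower it.

Emit:
play_rows([
  [30,[1,0,50],[0,0,0]],
  [30,[1,0,100],[0,0,0]],
  [30,[1,0,135],[0,0,0]],
  [30,[1,0,147],[0,0,0]],
  [30,[1,0,151],[0,0,0]],
  [30,[1,0,153],[0,0,0]],
  [30,[1,0,155],[0,0,0]],
  [30,[1,0,157],[0,0,0]],
])

```text
clock: 5.62
tcp_pos: [0.4965, 0.332, 0.0232]
orientation: [3.138, -0.111, 0.001]
contact_force: [0.3, 0.9, -2.9]
grip_width: 0.0361
```

Emit:
play_rows([
  [30,[0,0,0.7],[0,0,0]],
  [30,[0,0,1.4],[0,0,0]],
  [30,[0,0,2],[0,0,0]],
  [30,[0,0,2],[0,0,0]],
])

```text
clock: 6.12
tcp_pos: [0.4967, 0.3322, 0.0221]
orientation: [3.138, -0.111, 0.002]
contact_force: [-2.2, -2.0, 5.6]
grip_width: 0.0358
```

Contact: the force went from −2.9 to +5.6 N. I release and rise straight up.

Emit:
play_rows([
  [56,[0,0,0],[0,0,0]],
  [56,[0,0,0],[0,0,0]],
  [56,[0,0,0],[0,0,0]],
  [56,[0,0,-40],[0,0,0]],
  [56,[0,0,-90],[0,0,0]],
  [85,[0,0,-150],[0,0,0]],
  [85,[0,0,-180],[0,0,0]],
  [85,[0,0,-180],[0,0,0]],
])

```text
clock: 7.12
tcp_pos: [0.4978, 0.3335, 0.2051]
orientation: [-3.138, 0.111, -0.009]
contact_force: [0.9, -0.2, -0.1]
grip_width: 0.085
```

```bash
python3 - <<'E'
from h import *
go((421,-317,200,21.5),(600,50,200,10))
o=r.get_obs();p,d=r.grab_frame('wrist');P=cloud('wrist',d,o);z=P[...,2]
q=P[(z>.055)&(z<.08)&(abs(P[...,0]-.496)<.07)&(abs(P[...,1]-.332)<.06)];print('tape',rect(q[:,:2]),np.percentile(q[:,2],[5,95]))
E
```

```text
t7.12 tcp [497.8 333.5 205.1] th -4.0 tilt [ 0.006  0.002 -1.   ] w 85.0 F [ 0.9 -0.2 -0.1] q [-0.38  0.41 -0.4   1.75  0.19  1.01 -2.5 ]
(421, -317, 200, 21.5) -> [-30.8, 654.3, 3.4] [-0.001, -0.006, -0.446]
(600, 50, 200, 10) -> [121.9, 275.6, 5.1] [-0.002, -0.006, -0.245]
tape (array([497. , 331.7]), array([37.1, 67.2]), 87.0) [0.06216609 0.0687157 ]
```

The tape stands upright in the tray, its top at 67 mm. Next I go above the yellow pack.

Emit:
play_rows([
  [85,[-31,654,3],[0,0,-0.446]],
  [85,[-31,654,3],[0,0,-0.446]],
  [85,[-31,654,3],[0,0,-0.446]],
  [85,[-31,654,3],[0,0,-0.446]],
  [85,[-31,654,3],[0,0,-0.446]],
  [85,[-31,654,3],[0,0,-0.446]],
  [85,[-31,654,3],[0,0,-0.446]],
  [85,[-31,654,3],[0,0,-0.446]],
])

```text
clock: 8.18
tcp_pos: [0.4367, -0.1638, 0.1991]
orientation: [-3.086, -0.586, -0.001]
contact_force: [1.2, -0.5, 0.1]
grip_width: 0.0845
```

```bash
python3 -c "
from h import *
go((421,-317,200,21.5))"
```

```text
t8.18 tcp [ 436.7 -163.8  199.1] th 21.5 tilt [ 0.001  0.    -1.   ] w 84.5 F [ 1.2 -0.5  0.1] q [ 0.46  0.19 -0.26  2.06  0.06  0.9  -1.03]
(421, -317, 200, 21.5) -> [-70.8, 136.7, -1.0] [0.0, -0.001, 0.0]
```

Emit:
play_rows([
  [85,[-71,137,-1],[0,0,0]],
  [85,[-71,137,-1],[0,0,0]],
  [85,[-71,137,-1],[0,0,0]],
  [85,[-71,137,-1],[0,0,0]],
  [85,[-71,137,-1],[0,0,0]],
])

```text
clock: 8.8
tcp_pos: [0.4205, -0.3159, 0.1987]
orientation: [-3.084, -0.587, 0.001]
contact_force: [0.1, 0.6, -0.3]
grip_width: 0.0851
```

```bash
python3 - <<'E'
from h import *
o=r.get_obs();p,d=r.grab_frame('wrist');p=p[:,:,::-1].copy();cv2.imwrite('pics/w3.png',p);P=cloud('wrist',d,o);z=P[...,2]
near=(abs(P[...,0]-.421)<.085)&(abs(P[...,1]+.317)<.075)
for a,b in [(.055,.065),(.038,.046),(.038,.065)]:
    q=P[(z>a)&(z<b)&near];print(a,len(q),rect(q[:,:2]))
go((421,-317,20,21.5))
E
```

```text
0.055 3980 (array([ 420. , -319.7]), array([79.3, 36.2]), 22.1)
0.038 3049 (array([ 423.7, -317.9]), array([99.1, 56.3]), 22.4)
0.038 7071 (array([ 423.7, -317.9]), array([99.1, 56.3]), 22.4)
t8.85 tcp [ 420.9 -315.6  199. ] th 21.6 tilt [-0.001  0.002 -1.   ] w 84.9 F [ 0.3 -0.5  0.2] q [ 0.66  0.28 -0.16  1.93  0.05  0.94 -0.72]
(421, -317, 20, 21.5) -> [-0.4, 1.8, 179.0] [-0.002, -0.0, 0.002]
```

View pics/w3.png

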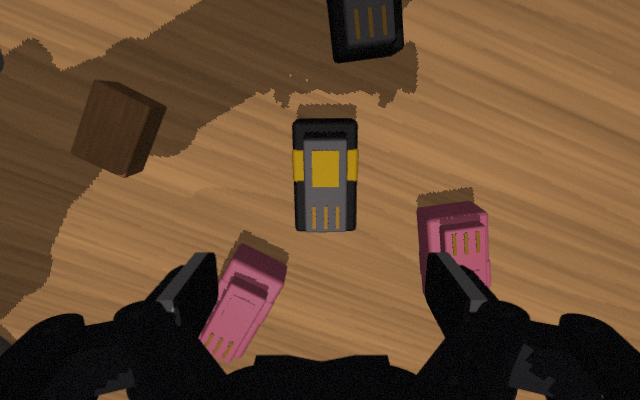

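The pack with the yellow band is at (326,175), clear of the pink ones at (245,300) and (455,240). Pack centre (423.7, −318) mm, yaw 22.3°. I descend onto it.

```bash
python3 -c "
from h import *
go((423.7,-318,10,22.3))"
```

```text
t8.85 tcp [ 420.9 -315.6  199. ] th 21.6 tilt [-0.001  0.002 -1.   ] w 84.9 F [ 0.3 -0.5  0.2] q [ 0.66  0.28 -0.16  1.93  0.05  0.94 -0.72]
(423.7, -318, 10, 22.3) -> [1.7, 3.7, 189.0] [-0.002, -0.0, -0.012]
```

Emit:
play_rows([
  [85,[1.7,3.7,50],[0,0,-0.012]],
  [85,[1.7,3.7,100],[0,0,-0.012]],
  [85,[1.7,3.7,145],[0,0,-0.012]],
  [85,[1.7,3.7,172],[0,0,-0.012]],
  [85,[1.7,3.7,184],[0,0,-0.012]],
  [85,[1.7,3.7,189],[0,0,-0.012]],
  [85,[1.7,3.7,189],[0,0,-0.012]],
])

```text
clock: 9.72
tcp_pos: [0.4243, -0.318, 0.0107]
orientation: [-3.081, -0.608, -0.001]
contact_force: [0.4, 0.0, 0.0]
grip_width: 0.0852
```

```bash
python3 -c "
from h import *
go((423.7,-318,10,22.3))"
```

```text
t9.72 tcp [ 424.3 -318.    10.7] th 22.3 tilt [ 0.     0.001 -1.   ] w 85.2 F [0.4 0.  0. ] q [ 0.63  0.56 -0.13  2.04  0.13  0.54 -0.77]
(423.7, -318, 10, 22.3) -> [-0.5, -0.3, 0.7] [-0.001, -0.001, 0.001]
```

Emit:
play_rows([
  [50,[0,0,0],[0,0,0]],
  [50,[0,0,0],[0,0,0]],
  [50,[0,0,0],[0,0,0]],
  [50,[0,0,0],[0,0,0]],
  [50,[0,0,0],[0,0,0]],
], squeeze=60)

```text
clock: 10.35
tcp_pos: [0.4248, -0.3182, 0.0119]
orientation: [-3.082, -0.608, -0.003]
contact_force: [-0.3, 1.4, 7.0]
grip_width: 0.0549
```

```bash
python3 -c "
from h import *
go((423.7,-318,170,22.3),(560,50,170,0),(622.5,114,170,-0.85))"
```

```text
t10.35 tcp [ 424.8 -318.2   11.9] th 22.3 tilt [ 0.001  0.001 -1.   ] w 54.9 F [-0.3  1.4  7. ] q [ 0.63  0.56 -0.13  2.04  0.13  0.54 -0.77]
(423.7, -318, 170, 22.3) -> [-0.7, -0.6, -158.1] [-0.0, -0.002, 0.001]
(560, 50, 170, 0) -> [265.2, -289.2, -157.6] [-0.001, -0.002, 0.39]
(622.5, 114, 170, -0.85) -> [347.3, -324.7, -157.4] [-0.001, -0.002, 0.405]
```

Emit:
play_rows([
  [50,[0,0,-40],[0,0,0]],
  [50,[0,0,-90],[0,0,0]],
  [50,[20,-19,-140],[0,0,0.02]],
  [50,[60,-56,-158],[0,0,0.08]],
  [50,[347,-325,-158],[0,0,0.405]],
  [50,[347,-325,-158],[0,0,0.405]],
  [50,[347,-325,-158],[0,0,0.405]],
  [50,[347,-325,-158],[0,0,0.405]],
])

```text
clock: 11.35
tcp_pos: [0.5597, -0.0204, 0.1699]
orientation: [-3.141, 0.024, -0.0]
contact_force: [1.4, -0.7, -5.9]
grip_width: 0.0547
```

```bash
python3 -c "
from h import *
go((624,114,170,-0.85))"
```

```text
t11.35 tcp [559.7 -20.4 169.9] th -0.9 tilt [ 0.  0. -1.] w 54.7 F [ 1.4 -0.7 -5.9] q [ 0.09  0.37 -0.21  1.88  0.09  0.9  -1.75]
(624, 114, 170, -0.85) -> [62.2, -135.4, 0.0] [-0.0, -0.0, -0.001]
```

Emit:
play_rows([
  [50,[62,-135,0],[0,0,0]],
  [50,[62,-135,0],[0,0,0]],
  [50,[62,-135,0],[0,0,0]],
  [50,[62,-135,0],[0,0,0]],
  [50,[62,-135,0],[0,0,0]],
])

```text
clock: 11.98
tcp_pos: [0.6229, 0.1115, 0.1692]
orientation: [3.14, -0.027, -0.003]
contact_force: [-0.5, -1.2, -5.4]
grip_width: 0.0548
```

```bash
python3 - <<'E'
from h import *
o=r.get_obs();p,d=r.grab_frame('wrist');p=p[:,:,::-1].copy();cv2.imwrite('pics/w4.png',p);P=cloud('wrist',d,o);z=P[...,2]
go((624,114,64,-0.85),(624,114,62,-0.85))
u,v=np.meshgrid(range(640),range(400))
q=P[(z>.19)&(z<.225)&(u>200)&(u<440)&(v<300)];print('shoe top',len(q),rect(q[:,:2]),np.percentile(q[:,2],[5,50,95]))
# rails: rows at given x
m=(z>.0555)&(z<.061)&(P[...,1]>.06)&(P[...,1]<.165)
for x in (.66,.67,.68):
    y=np.sort(P[m&(abs(P[...,0]-x)<.004)][:,1]*1e3);g=np.diff(y);i=g.argmax() if len(g) else 0
    print(x,len(y),y[[0,i,i+1,-1]].round(1) if len(y)>3 else '')
E
```

```text
t12.03 tcp [623.1 111.1 169.4] th -1.0 tilt [-0.001 -0.001 -1.   ] w 55.3 F [ 0.1  0.1 -6.1] q [-0.11  0.48 -0.23  1.71  0.13  0.97 -1.97]
(624, 114, 64, -0.85) -> [1.0, -3.0, 105.4] [0.001, 0.001, -0.003]
(624, 114, 62, -0.85) -> [1.0, -3.0, 107.4] [0.001, 0.001, -0.003]
shoe top 25529 (array([646.5, 110.9]), array([82.5, 51.1]), 89.4) [0.19730679 0.20315502 0.21746814]
0.66 146 [ 74.5  80.3 146.1 151.9]
0.67 192 [ 74.1  80.2 145.9 152.1]
0.68 214 [ 74.1  80.  145.7 151.9]
```

View pics/w4.png

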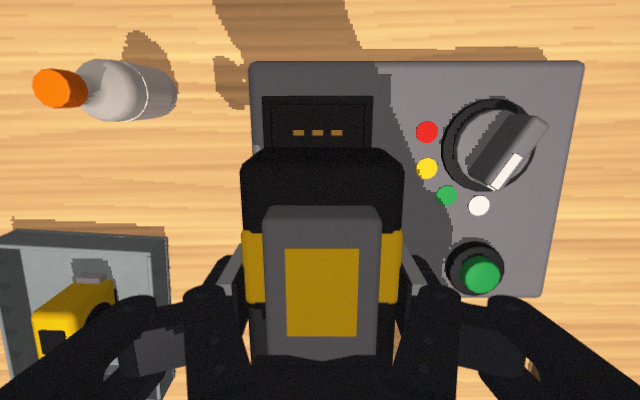

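The pack is level in the jaws, centred at (323,280). The rails' midline is y≈113.8 mm, and the tape stands in the tray at (75,320). I lower to just above the pad.

Emit:
play_rows([
  [50,[1,-3,35],[0,0,-0.003]],
  [50,[1,-3,65],[0,0,-0.003]],
  [50,[1,-3,82],[0,0,-0.003]],
  [50,[1,-3,90],[0,0,-0.003]],
  [50,[1,-3,90],[0,0,-0.003]],
  [50,[1,-3,90],[0,0,-0.003]],
])

```text
clock: 12.78
tcp_pos: [0.6249, 0.1142, 0.0806]
orientation: [3.141, -0.024, 0.001]
contact_force: [0.3, -0.1, -6.1]
grip_width: 0.0551
```

```bash
python3 -c "
from h import *
go((624,114,64,-0.85),(624,114,62,-0.85))"
```

```text
t12.78 tcp [624.9 114.2  80.6] th -0.9 tilt [ 0.001 -0.001 -1.   ] w 55.1 F [ 0.3 -0.1 -6.1] q [-0.12  0.59 -0.21  1.76  0.16  0.81 -2.  ]
(624, 114, 64, -0.85) -> [-0.9, 0.2, 16.6] [0.001, -0.001, -0.0]
(624, 114, 62, -0.85) -> [-0.9, 0.2, 18.6] [0.001, -0.001, -0.0]
```

Emit:
play_rows([
  [50,[-1,0,6],[0,0,0]],
  [50,[-1,0,11],[0,0,0]],
  [50,[-1,0,14],[0,0,0]],
  [50,[-1,0,16],[0,0,0]],
  [50,[-1,0,17],[0,0,0]],
  [50,[-1,0,18],[0,0,0]],
  [50,[-1,0,18],[0,0,0]],
])

```text
clock: 13.65
tcp_pos: [0.624, 0.1141, 0.0626]
orientation: [3.141, -0.024, 0.001]
contact_force: [1.4, -0.3, -5.9]
grip_width: 0.0549
```

Emit:
play_rows([
  [50,[0,0,0.7],[0,0,0]],
  [50,[0,0,1.4],[0,0,0]],
  [50,[0,0,1.8],[0,0,0]],
  [50,[0,0,1.8],[0,0,0]],
])

```text
clock: 14.15
tcp_pos: [0.6241, 0.1142, 0.062]
orientation: [3.141, -0.024, 0.002]
contact_force: [-4.8, -2.6, 5.6]
grip_width: 0.0549
```

Contact on the pad. Release and rise.

Emit:
play_rows([
  [75,[0,0,0],[0,0,0]],
  [75,[0,0,0],[0,0,0]],
  [75,[0,0,0],[0,0,0]],
  [75,[0,0,-40],[0,0,0]],
  [75,[0,0,-80],[0,0,0]],
  [75,[0,0,-120],[0,0,0]],
  [75,[0,0,-120],[0,0,0]],
], squeeze=30)

```text
clock: 15.02
tcp_pos: [0.6264, 0.1151, 0.1859]
orientation: [-3.141, 0.024, -0.013]
contact_force: [0.2, -0.3, 0.4]
grip_width: 0.0748
```

```bash
python3 - <<'E'
from h import *
o=r.get_obs();p,d=r.grab_frame('wrist');p=p[:,:,::-1].copy();cv2.imwrite('pics/w5.png',p);P=cloud('wrist',d,o);z=P[...,2];x,y=P[...,0],P[...,1]
c=(abs(x-.623)<.08)&(abs(y-.114)<.045)
for a,b in [(.088,.096),(.104,.112)]:
    q=P[c&(z>a)&(z<b)];print('pack',len(q),rect(q[:,:2]),np.percentile(q[:,2],[2,50,98]).round(4))
q=P[(z>.09)&(z<.1)&(abs(x-.656)<.05)&(abs(y+.011)<.05)];print('bar',len(q),rect(q[:,:2]))
go((655.8,-11,150,0))
E
```

```text
pack 4510 (array([623.4, 113.6]), array([57.1, 98.8]), 89.1) [0.0897 0.0929 0.0945]
pack 6138 (array([619.1, 113.8]), array([36. , 79.7]), 89.0) [0.1073 0.1092 0.1108]
bar 1656 (array([655.8, -10.8]), array([14.9, 50.5]), 58.7)
t15.07 tcp [625.  114.6 183.6] th -0.9 tilt [ 0.005 -0.    -1.   ] w 74.8 F [ 0.5 -1.  -0.4] q [-0.11  0.47 -0.23  1.69  0.12  0.99 -1.97]
(655.8, -11, 150, 0) -> [32.6, 125.1, 33.8] [0.0, -0.005, -0.015]
```

View pics/w5.png

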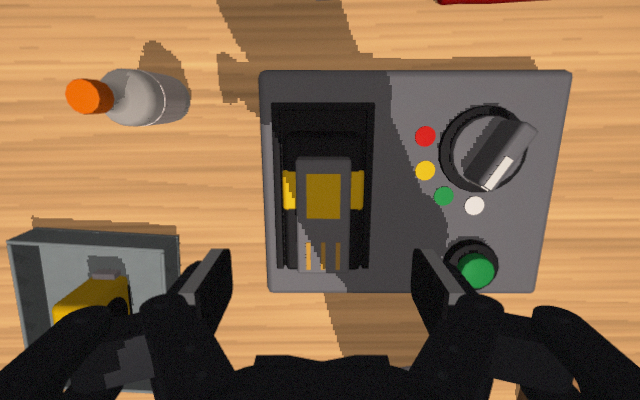

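The pack lies flat between the rails: block top at 93 mm, shoe top at 109 mm, centre (623.4, 113.6). The selector bar is at (500,155) in the picture and (655.8, −10.8) mm, at 148.7°, which is about 0.53 rad. It needs about +0.67 rad to reach yellow. I approach it with heading 148.7°, which leaves joint-7 room.

```bash
python3 -c "
from h import *
go((655.8,-10.9,150,148.7))"
```

```text
t15.07 tcp [625.  114.6 183.6] th -0.9 tilt [ 0.005 -0.    -1.   ] w 74.8 F [ 0.5 -1.  -0.4] q [-0.11  0.47 -0.23  1.69  0.12  0.99 -1.97]
(655.8, -10.9, 150, 148.7) -> [32.6, 125.0, 33.8] [0.006, -0.001, -2.611]
```

Emit:
play_rows([
  [45,[33,125,0],[0,0,-0.18]],
  [45,[33,125,0],[0,0,-0.36]],
  [45,[33,125,0],[0,0,-0.54]],
  [45,[33,125,15],[0,0,-0.72]],
  [45,[33,125,34],[0,0,-0.9]],
  [45,[33,125,34],[0,0,-1.08]],
  [45,[33,125,34],[0,0,-1.26]],
  [45,[33,125,34],[0,0,-1.44]],
])

```text
clock: 16.08
tcp_pos: [0.6552, -0.011, 0.1478]
orientation: [2.371, 2.06, 0.002]
contact_force: [-0.8, -0.3, -0.3]
grip_width: 0.0452
```

```bash
python3 -c "
from h import *
go((655.8,-10.9,150,148.7))"
```

```text
t16.07 tcp [655.2 -11.  147.8] th 82.0 tilt [ 0.002  0.    -1.   ] w 45.2 F [-0.8 -0.3 -0.3] q [ 0.28  0.58 -0.51  1.65  0.33  0.99 -0.48]
(655.8, -10.9, 150, 148.7) -> [0.2, 0.6, -2.2] [0.002, 0.001, -1.165]
```

Emit:
play_rows([
  [45,[0,0.6,-2],[0,0,-0.18]],
  [45,[0,0.6,-2],[0,0,-0.36]],
  [45,[0,0.6,-2],[0,0,-0.54]],
  [45,[0,0.6,-2],[0,0,-0.72]],
  [45,[0,0.6,-2],[0,0,-0.9]],
  [45,[0,0.6,-2],[0,0,-1.08]],
  [45,[0,0.6,-2],[0,0,-1.165]],
  [45,[0,0.6,-2],[0,0,-1.165]],
])

```text
clock: 17.08
tcp_pos: [0.6549, -0.0111, 0.1482]
orientation: [-0.848, -3.024, -0.001]
contact_force: [0.1, 1.1, -0.3]
grip_width: 0.045
```

```bash
python3 -c "
from h import *
go((655.8,-10.9,150,148.7),(655.8,-10.9,68,148.7))"
```

```text
t17.07 tcp [654.9 -11.1 148.2] th 148.7 tilt [-0.001  0.001 -1.   ] w 45.0 F [ 0.1  1.1 -0.3] q [ 0.45  0.65 -0.77  1.64  0.5   1.06  0.55]
(655.8, -10.9, 150, 148.7) -> [-0.6, 0.7, -1.8] [0.0, -0.001, -0.0]
(655.8, -10.9, 68, 148.7) -> [-0.7, 0.7, 80.2] [0.0, -0.001, -0.0]
```

Emit:
play_rows([
  [45,[-0.7,0.7,35],[0,0,0]],
  [45,[-0.7,0.7,62],[0,0,0]],
  [45,[-0.7,0.7,75],[0,0,0]],
  [45,[-0.7,0.7,80],[0,0,0]],
  [45,[-0.7,0.7,80],[0,0,0]],
  [45,[-0.7,0.7,80],[0,0,0]],
])

```text
clock: 17.82
tcp_pos: [0.6565, -0.0107, 0.0693]
orientation: [0.848, 3.024, 0.002]
contact_force: [0.2, 0.3, -0.8]
grip_width: 0.0453
```

```bash
python3 -c "
from h import *
go((655.8,-10.9,68,148.7))"
```

```text
t17.82 tcp [656.5 -10.7  69.3] th 148.7 tilt [ 0.001  0.001 -1.   ] w 45.3 F [ 0.2  0.3 -0.8] q [ 0.42  0.74 -0.72  1.69  0.58  0.94  0.5 ]
(655.8, -10.9, 68, 148.7) -> [0.5, -0.6, 1.3] [0.001, 0.0, -0.001]
```

Close on the bar.

Emit:
play_rows([
  [8,[0,0,0],[0,0,0]],
  [8,[0,0,0],[0,0,0]],
  [8,[0,0,0],[0,0,0]],
  [8,[0,0,0],[0,0,0]],
  [8,[0,0,0],[0,0,0]],
], squeeze=30)

```text
clock: 18.45
tcp_pos: [0.6566, -0.0115, 0.0701]
orientation: [0.849, 3.023, -0.001]
contact_force: [-1.8, -2.1, 5.9]
grip_width: 0.0134
```

```bash
python3 -c "
from h import *
go((655.8,-10.9,69,110.4))"
```

```text
t18.45 tcp [656.6 -11.5  70.1] th 148.6 tilt [ 0.001 -0.001 -1.   ] w 13.4 F [-1.8 -2.1  5.9] q [ 0.42  0.74 -0.72  1.69  0.58  0.94  0.5 ]
(655.8, -10.9, 69, 110.4) -> [1.0, 0.2, 1.1] [0.0, 0.001, 0.667]
```

Emit:
play_rows([
  [8,[0,0,0],[0,0,0.12]],
  [8,[0,0,0],[0,0,0.24]],
  [8,[0.5,0,0],[0,0,0.36]],
  [8,[0.5,0,0],[0,0,0.48]],
  [8,[0.5,0,0],[0,0,0.58]],
  [8,[0.5,0,0],[0,0,0.667]],
  [8,[0.5,0,0],[0,0,0.667]],
  [8,[0.5,0,0],[0,0,0.667]],
])

```text
clock: 19.45
tcp_pos: [0.6561, -0.0119, 0.0702]
orientation: [1.79, 2.58, -0.001]
contact_force: [-1.0, -2.6, -1.0]
grip_width: 0.0134
```

```bash
python3 -c "
from h import *
go((655.8,-10.9,70,110.4))"
```

```text
t19.45 tcp [656.1 -11.9  70.2] th 110.5 tilt [ 0.001 -0.001 -1.   ] w 13.4 F [-1.  -2.6 -1. ] q [ 0.32  0.69 -0.57  1.69  0.46  0.89 -0.08]
(655.8, -10.9, 70, 110.4) -> [1.1, 0.0, 0.2] [0.0, 0.002, 0.001]
```

Open, rise and check the angle.

Emit:
play_rows([
  [45,[0,0,0],[0,0,0]],
  [45,[0,0,0],[0,0,0]],
  [45,[0,0,0],[0,0,0]],
  [45,[0,0,-40],[0,0,0]],
  [45,[0,0,-90],[0,0,0]],
  [45,[0,0,-110],[0,0,0]],
  [0,[0,0,-110],[0,0,0]],
])

```text
clock: 20.32
tcp_pos: [0.6568, -0.0116, 0.1815]
orientation: [1.789, 2.578, 0.001]
contact_force: [0.0, -1.2, -1.6]
grip_width: 0.0278
```

```bash
python3 - <<'E'
from h import *
o=r.get_obs();p,d=r.grab_frame('wrist');p=p[:,:,::-1].copy();cv2.imwrite('pics/w6.png',p);P=cloud('wrist',d,o);z=P[...,2];x,y=P[...,0],P[...,1]
u,v=np.meshgrid(range(640),range(400))
q=P[(z>.09)&(z<.098)&(abs(x-.656)<.04)&(abs(y+.011)<.04)];print('bar',len(q),rect(q[:,:2]))
go((559.3,-9.9,150,110.4),(559.3,-9.9,150,20))
ps,ds=r.grab_frame('scene');Ps=cloud('scene',ds);zs=Ps[...,2]
q=Ps[(zs>.088)&(zs<.098)&(abs(Ps[...,0]-.656)<.035)&(abs(Ps[...,1]+.011)<.035)];print('scene bar',len(q),rect(q[:,:2]) if len(q) else '')
hs,s2,vs=cv2.split(cv2.cvtColor(ps[:,:,::-1].copy(),cv2.COLOR_BGR2HSV))
q=Ps[(hs>45)&(hs<80)&(s2>120)&(zs>.06)];print('button',rect(q[:,:2]),np.percentile(q[:,2],[5,50,95]).round(4))
E
```

```text
bar 1397 (array([655.6, -10.7]), array([13.6, 50.4]), 19.9)
t20.38 tcp [655.7 -11.9 179.7] th 110.5 tilt [ 0.001 -0.002 -1.   ] w 20.6 F [-0.2 -0.3  0.1] q [ 0.36  0.57 -0.63  1.62  0.37  1.07 -0.01]
(559.3, -9.9, 150, 110.4) -> [35.7, -89.6, 29.6] [0.0, 0.002, 0.002]
(559.3, -9.9, 150, 20) -> [35.7, -89.6, 29.6] [0.002, 0.001, 1.579]
scene bar 131 (array([656.6, -12.8]), array([17.2, 49.5]), 19.5)
button (array([ -24.7, -288.1]), array([2198.1,  638.7]), 46.4) [0.0633 0.0702 0.1816]
```

View pics/w6.png

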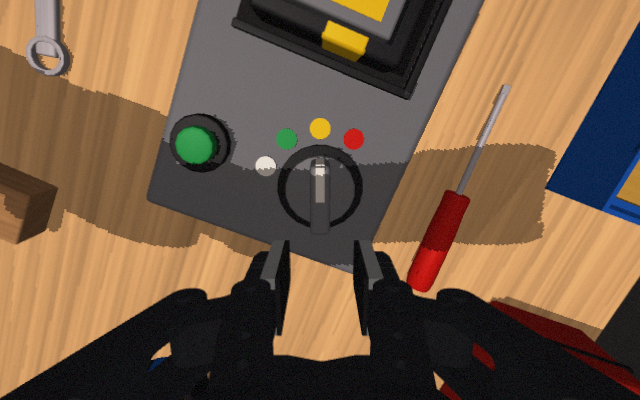

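The pointer at (320,180) aims at the yellow dot (320,128). The bar is at 109.9°, which is about 1.21 rad. Next I go over the start button with shut fingers.

Emit:
play_rows([
  [0,[36,-90,0],[0,0,0]],
  [0,[36,-90,15],[0,0,0]],
  [0,[36,-90,60],[0,0,0]],
  [0,[36,-90,85],[0,0,0]],
  [0,[36,-90,85],[0,0,0]],
  [0,[36,-90,85],[0,0,0]],
])

```text
clock: 21.18
tcp_pos: [0.5582, -0.0097, 0.0937]
orientation: [-1.79, -2.581, 0.003]
contact_force: [-0.6, -0.2, 0.2]
grip_width: -0.0001
```

```bash
python3 - <<'E'
from h import *
go((559.2,-9.9,80,110.4))
p=cv2.imread('pics/scene0.png')
for n in ['scene','side']:
    p=cv2.imread(f'pics/{n}0.png');P=cloud(n,np.load(f'{n}0.npy'));h,s,v=cv2.split(cv2.cvtColor(p,cv2.COLOR_BGR2HSV))
    near=np.hypot(P[...,0]-.559,P[...,1]+.0095)<.022;g=near&(h>45)&(h<80)&(s>120)
    print(n,'green z',np.percentile(P[g][:,2],[10,50,90]).round(4),'housing',np.percentile(P[near&~g&(P[...,2]>.053)][:,2],[50,80,95]).round(4))
E
```

```text
t21.18 tcp [558.2  -9.7  93.7] th 110.5 tilt [-0.002 -0.001 -1.   ] w -0.1 F [-0.6 -0.2  0.2] q [ 0.39  0.54 -0.62  1.92  0.42  0.82 -0.1 ]
(559.2, -9.9, 80, 110.4) -> [-0.5, 1.0, 13.7] [-0.002, 0.001, 0.002]
scene green z [0.0647 0.0701 0.0725] housing [0.0609 0.0627 0.0705]
side green z [0.0626 0.0709 0.0731] housing [0.0616 0.0635 0.0719]
```

Emit:
play_rows([
  [0,[-0.5,1,12],[0,0,0]],
  [0,[-0.5,1,20],[0,0,0]],
  [0,[-0.5,1,22],[0,0,0]],
  [0,[-0.5,1,24],[0,0,0]],
  [0,[-0.5,1,25],[0,0,0]],
  [0,[-0.5,1,26],[0,0,0]],
  [0,[-0.5,1,26],[0,0,0]],
])

```text
clock: 22.05
tcp_pos: [0.559, -0.01, 0.0678]
orientation: [-1.79, -2.581, 0.004]
contact_force: [-1.9, -0.2, 4.2]
grip_width: -0.0
```

Emit:
play_rows([
  [0,[0,0,1],[0,0,0]],
  [0,[0,0,2],[0,0,0]],
  [0,[0,0,3],[0,0,0]],
  [0,[0,0,3.5],[0,0,0]],
  [0,[0,0,3.5],[0,0,0]],
])

```text
clock: 22.68
tcp_pos: [0.5591, -0.01, 0.0659]
orientation: [1.791, 2.581, -0.005]
contact_force: [-7.6, -2.3, 19.2]
grip_width: -0.0003
```

Firm stop at 65.9 mm with 19 N, so the button is fully down. I release and retreat.

Emit:
play_rows([
  [0,[0,0,-5],[0,0,0]],
  [0,[0,0,-20],[0,0,0]],
  [0,[0,0,-60],[0,0,0]],
  [0,[0,0,-120],[0,0,0]],
  [0,[0,0,-150],[0,0,0]],
  [0,[0,0,-150],[0,0,0]],
  [0,[0,0,-150],[0,0,0]],
  [0,[0,0,-150],[0,0,0]],
])

```text
clock: 23.68
tcp_pos: [0.5586, -0.0097, 0.2146]
orientation: [-1.79, -2.58, 0.007]
contact_force: [0.8, 0.1, 0.4]
grip_width: -0.0003
```

```bash
python3 - <<'E'
from h import *
go()
for n in ['scene','side']:
    p,d=r.grab_frame(n);p=p[:,:,::-1].copy();cv2.imwrite(f'pics/{n}9.png',p);P=cloud(n,d);z=P[...,2];x,y=P[...,0],P[...,1]
    h,s,v=cv2.split(cv2.cvtColor(p,cv2.COLOR_BGR2HSV))
    for nm,X,Y,rad,a,b in [('bar',.656,-.011,.035,.088,.1),('pack shoe',.623,.114,.07,.104,.112),('tape top',.497,.332,.06,.06,.072),('blue',.572,-.29,.07,.055,.063)]:
        q=P[(np.hypot(x-X,y-Y)<rad)&(z>a)&(z<b)];print(n,nm,len(q),rect(q[:,:2]) if len(q) else '')
    g=(np.hypot(x-.559,y+.0095)<.022)&(h>45)&(h<80)&(s>120)
    print(n,'green z',np.percentile(P[g][:,2],[10,50,90]).round(4) if g.any() else '')
E
```

```text
t23.68 tcp [558.6  -9.7 214.6] th 110.5 tilt [-0.004 -0.003 -1.   ] w -0.3 F [0.8 0.1 0.4] q [ 0.46  0.39 -0.69  1.82  0.29  1.04  0.01]
scene bar 129 (array([657.6, -12.9]), array([15.6, 49.3]), 23.4)
scene pack shoe 430 (array([619.6, 112.9]), array([36.1, 79.8]), 89.8)
scene tape top 283 (array([497.9, 330.3]), array([38.8, 70.1]), 87.5)
scene blue 337 (array([ 571.9, -291.8]), array([81. , 36.1]), 28.3)
scene green z [0.0616 0.0701 0.073 ]
side bar 96 (array([653.6,  -9.2]), array([13.9, 51.3]), 19.5)
side pack shoe 538 (array([616.8, 115. ]), array([38.4, 79.7]), 89.1)
side tape top 791 (array([494.9, 333.7]), array([38. , 67.1]), 84.9)
side blue 207 (array([ 566.8, -288.3]), array([81.4, 38.5]), 31.9)
side green z [0.063  0.0708 0.0734]
```

View pics/side9.png

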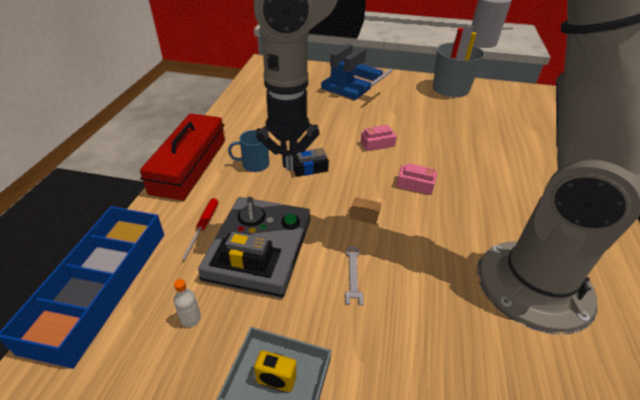

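The side view shows the tape standing in the tray (275,370), the pack on the pad (248,250), the button back up (290,220), the bystanders unmoved and the arm clear. I hand in.

```bash
python3 -c "
from bench import r
print(r.hand_in())"
```

```text
the job is handed in; nothing more can be done
None
```

I did the whole job in the order asked and handed it in at about 23.8 s. `hand_in` gives no verdict.

- **Tape:** it stands upright in the grey tray, its top at 67 mm. I lowered it to contact before letting go.
- **Yellow-band pack:** it lies flat between the rails, shoe up. Its centre is at (623.4, 113.6) mm against a pad middle of about (623, 113.8), and its yaw is within about 0.2° of the charger's.
- **Selector:** it reads about 1.21 rad from the wrist camera, and yellow is 1.2. The last scene view put the bar about 3.5° off that and the side view agreed with the wrist. I put the difference down to few pixels from that distance.
- **Start button:** I pressed it to a firm stop, about 6 mm of travel at 19 N. It is back at its first height of 71 mm.

In the last view the arm touches nothing and the bystanders look unmoved. Of those I measured only the blue pack, which agrees with its first position to within 2 mm.

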